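# One turn on the test stand's hand wheel

## Task

A spring latch is being load-tested under the force gauge of the hand-wheel test stand. With the fingertips push the hand wheel round by its upright handle, clockwise seen from above, through exactly one full turn, so that the handle comes back to where it began and the gauge has pressed the latch in by one turn of the screw; do not overshoot and wind back. Push gently, do not grip the handle, leave the other things on the bench alone, and move clear of the stand when done.

Things in the scene. Friction and masses are not known exactly. Their poses are not given: they have to be found in the camera images.
- stand: Fixed bench test stand, bolted down: grey base plate 240 x 190 mm, two steel columns with a lead screw between them, a top yoke, a dark three-spoked hand wheel lying flat on top, and a crosshead with a blue force gauge hanging in front of the columns. Origin on the table under the wheel's axis; z up, -x towards the stand's front (gauge side). The stand's place and yaw vary.
- hub (a point): Top centre of the wheel's hub, on its vertical axis, 274 mm above the table. Wheel outer diameter 160 mm; the rim's top is at 271 mm, the spokes' tops are lower; nothing on the stand but the handle rises above 277 mm.
- handle (a point): Middle of the wheel's upright black handle, on its axis, 304 mm above the table and 70 mm from the wheel's axis. The handle is a round grip that spins freely on its pin, 62 mm tall (from 274 to 336 mm above the table), diameter 17 mm at the foot, 23 mm at mid-height, 16 mm at the top. It travels with the wheel.
- wheel (a joint): Angle of the hand wheel in rad, growing clockwise seen from above, starting anywhere from 0.1 to 5.9; one turn is 6.283. It stops at 0 (upper end of the screw) and can turn on to more than 20. It stays where it is left; turning it takes about 0.25 N m (about 4 N at the handle).
- gauge_tip (a point): Underside of the gauge's flat tip, resting on the bolt of the latch; it goes down 3 mm per clockwise turn of the wheel (the latch bolt goes down with it).
- weight_mid (a point): Centre of a loose steel check weight with a knob, diameter 44 mm, 70 mm tall, 0.5 kg, standing on the bench beside the stand. To be left alone.
- spare_mid (a point): Centre of a loose spare tubular latch lying on the bench, barrel diameter 22 mm, about 77 mm long, brass face plate 57 x 25 mm. To be left alone.
- tips_mid (a point): Centre of a loose aluminium block 30 x 44 mm with two spare gauge tips standing in it, 36 mm tall. To be left alone.
- bin_mid (a point): Centre of a loose open cardboard stock bin of latches, 150 x 110 x 75 mm, on the bench beside the stand. To be left alone.

How it is judged:
By the outcome, as a careful person would: the job done as asked, in the order asked, and still so for the second after the job is handed in, with the robot touching nothing.
It also fails if it takes over 64 s, if anything falls off the work surface, if the arm or the gripper's body presses on something with over 40 N, if the wrist force passes 120 N, or if a joint passes its speed limit or range.

## Robot

A 6-joint arm with a two-finger parallel gripper is mounted at the origin on the work surface. World frame = base frame: x ahead of the robot, y to its left, z up, the work surface at z = 0. Lengths are in m, angles in rad, forces in N, time in s.
With the tool pointing down it reaches from about 0.375 to 0.9 m from the base axis. Payload 3.1 kg.
Tool frame: the origin (TCP) lies midway between the tips of the shut fingers; the grasp point (between the pads) lies 19 mm behind it (pinch_z is the distance from the TCP to the grasp point, in m); y points along the fingers, z is the direction in which the jaws open and shut, and the axes are right-handed (so a half turn about y gives the same grasp; the last joint's range is limited). The gripper opens to 87 mm and grips with 3 to 60 N. Pads are 19 mm wide; open, the fingers measure 117 mm over their backs; the gripper's body (75 mm by 190 mm) begins 51 mm behind the grasp point.
Start: joints at [-1.395, 0.527, 1.433, -0, 1.181, -0.178], TCP at [0.217, -0.586, 0.223] pointing down, gripper open.
Joint ranges: [-3.08, 3.08], [-0.75, 2.2], [0.22, 2.44], [-1.43, 4.57], [0, 2.65], [-2.85, 2.85]. Speed limits (rad/s): [2.79, 2.79, 3.14, 3.14, 3.14, 3.14].

## Interface

Orientations are given as a unit quaternion [x, y, z, w].
In Python, from rig import * gives the robot as it stands.
- The arm moves only by the tool drive_tool, never from a script. Its argument "plan" is a list of rows, each a list of 7 numbers: the shift along the tool's x, y, z in mm, then the turn, a rotation vector about the tool's x, y, z in degrees, then the finger opening in mm, from 0 to 87. A call has 1 to 10 rows; each row is the pose to reach, as a shift and turn from the pose commanded when the call began, along the tool's axes at that moment; what a row does not reach only later rows make up. A row lasts 1/10 s, in which the tool goes at most 50 mm and 8.59 degrees, less where a joint would pass 70% of its speed; a pose out of reach is approached as far as the arm can. A call with a gripper value outside its range is refused whole. The fingers move at their own pace and stop on an object; "newtons" is the grip in N (left out, the last holds). Time passes only in rows, so rows that repeat a pose let the fingers close. It gives the time, the measured TCP pose, the force and the opening at its end, in the units of the state.
- get_obs(): the state, without advancing time (a new reading comes with each control period).
- camera(name): name is "scene" or "top" or "wrist"; returns the picture (480x640x3 uint8, blue, green, red); there is no depth.
- get_calibration(name): a dict with "fx", "fy", "cx", "cy" (pixels), "origin" and "rotation" of the camera in the world; the wrist camera has in their place "tool_from_camera" (4x4, takes a point from camera to tool coordinates, whose origin is the TCP and whose axes are the tool frame's). Camera axes: x right, y down, z forward; pixel columns grow to the right and rows downward; lengths in m; the calibration is good to about 2 mm. A picture is of the moment at which its call begins: read the wrist's pose just before it. get_calibration takes no time and is no camera call.
- hand_in(): hands the job in, once; it reports no verdict.
Trained networks look in the newest picture that a camera, given by its name, has taken for a name from the list of things; names that differ only in an ending like _2 or _b are one class to them, and where a whole thing is asked for, a point or a joint stands for the part that bears it (a point fixed in the world has none). Each returns a list of dicts, best first, with "conf" (0 to 1); they miss things now and then, are a little off and sometimes report something else, mostly with a low value. They report only what shows in the picture. A call takes as long as a camera call.
- spot_in(camera, target): "location" ([column, row] in pixels, amid what is visible of it).
- mark_of(camera, target): "location" ([column, row] in pixels: a listed point, or the origin of a listed thing).
The state is a dict: "time": time; "q": joint angles; "joint_velocities": joint speeds; "joint_torque": joint torques, N m; "position": TCP position; "tool_rot": TCP orientation; "ft_force": force on the tool from outside, world axes, zero at the start; "moment": the same for the moment, N m; "grip_width": finger opening in m.
Only numpy, scipy, OpenCV 4.12 (cv2) and the standard library are available. Lean on these libraries where they do the work, as an engineer would, in place of code of your own. Each camera call takes 0.05 s, during which the arm holds its last target. There are 200 camera calls.

## Working session

There is one attempt and no reset: what is moved stays moved. The work goes in short steps, Python scripts to look and compute and a tool call to move; the robot and the scene stay as the last step left them, time stands still between calls to the robot, and variables do not carry over. Pictures are saved under pics/ and viewed, about 8 in all and at most 12, crops included, and the job is handed in when it is done.

Besides the shell and the picture viewer there is one more tool, called after ">>>" by a JSON object that holds its "op" and its "data". drive_tool: Moves the arm, as the interface text tells. Its arguments: {"type":"object","properties":{"plan":{"type":"array","items":{"type":"array","items":{"type":"number"}}},"newtons":{"type":"number"}},"required":["plan"]}

```bash
mkdir -p pics
cat > h.py <<'E'
from rig import *
import numpy as np, cv2
from scipy.spatial.transform import Rotation as R
def ray(name,px):
    c=get_calibration(name)
    d=np.array([(px[0]-c['cx'])/c['fx'],(px[1]-c['cy'])/c['fy'],1.])
    if 'origin' in c: return np.array(c['origin']),np.array(c['rotation'])@d
    T=np.array(c['tool_from_camera']);o=get_obs();Q=R.from_quat(o['tool_rot']).as_matrix()
    return np.array(o['position'])+Q@T[:3,3],Q@T[:3,:3]@d
def at_z(name,px,z):
    o,d=ray(name,px);return o+d*(z-o[2])/d[2]
E
python3 - <<'E'
from h import *
o=get_obs();print({k:np.round(v,3) for k,v in o.items()})
print(R.from_quat(o['tool_rot']).as_matrix().round(3))
for n in('scene','top'):
    im=camera(n);cv2.imwrite(f'pics/{n}1.png',im);print(n,np.round(get_calibration(n)['origin'],3))
    for t,z in(('hub',.274),('handle',.304),('stand',0),('weight_mid',.035),('spare_mid',.011),('tips_mid',.018),('bin_mid',.037)):
        for r in mark_of(n,t)[:2]:print(t,np.round(r['location'],1),round(r['conf'],2),at_z(n,r['location'],z).round(3))
E
```

```text
{'time': np.float64(0.0), 'q': array([-1.395,  0.528,  1.434, -0.   ,  1.181, -0.179]), 'joint_velocities': array([ 0.   , -0.001,  0.001,  0.001,  0.001, -0.001]), 'joint_torque': array([-1.0000e-03, -4.4005e+01, -1.7659e+01,  6.3000e-02,  5.8000e-02,
       -0.0000e+00]), 'position': array([ 0.217, -0.585,  0.222]), 'tool_rot': array([-0.125,  0.697, -0.695,  0.125]), 'ft_force': array([ 0.23 , -0.219, -0.013]), 'moment': array([-0.011,  0.014,  0.026]), 'grip_width': np.float64(0.087)}
[[-0.938 -0.     0.347]
 [-0.347  0.002 -0.938]
 [-0.    -1.    -0.002]]
scene [ 0.813 -0.307  0.924]Traceback (most recent call last):
  File "<stdin>", line 7, in <module>
  File "h.py", line 11, in at_z
    o,d=ray(name,px);return o+d*(z-o[2])/d[2]
        ~~~^^^^^^^^^
  File "h.py", line 7, in ray
    if 'origin' in c: return np.array(c['origin']),np.array(c['rotation'])@d
                                                   ~~~~~~~~~~~~~~~~~~~~~~~^~
ValueError: matmul: Input operand 1 has a mismatch in its core dimension 0, with gufunc signature (n?,k),(k,m?)->(n?,m?) (size 3 is different from 4)
```

```bash
sed -i "s/np.array(c\['rotation'\])@d/R.from_quat(c['rotation']).as_matrix()@d/" h.py
python3 - <<'E'
from h import *
for n in('scene','top'):
    im=camera(n);cv2.imwrite(f'pics/{n}1.png',im);print(n,np.round(get_calibration(n)['origin'],3))
    for t,z in(('hub',.274),('handle',.304),('stand',0),('weight_mid',.035),('spare_mid',.011),('tips_mid',.018),('bin_mid',.037)):
        for r in mark_of(n,t)[:2]:print(t,np.round(r['location'],1),round(r['conf'],2),at_z(n,r['location'],z).round(3))
a,b=cv2.imread('pics/scene1.png'),cv2.imread('pics/top1.png')
cv2.imwrite('pics/both.png',cv2.resize(np.vstack([a,b]),(450,600)) if 0 else cv2.resize(np.hstack([a,b]),(800,300)))
E
```

```text
scene [ 0.813 -0.307  0.924]
hub [269.  265.1] 0.95 [ 0.541 -0.072  0.274]
handle [257.1 305.8] 0.95 [ 0.582 -0.141  0.304]
stand [280.7 332.5] 0.6 [ 0.545 -0.073  0.   ]
weight_mid [328.3 250.1] 0.71 [0.515 0.119 0.035]
spare_mid [354.7 289.6] 0.55 [0.607 0.089 0.011]
tips_mid [170.4 331.8] 0.62 [ 0.381 -0.211  0.018]
bin_mid [188.2 427.7] 0.7 [ 0.543 -0.313  0.037]
top [0.376 0.007 1.337]
hub [366.4 230.6] 0.89 [ 0.55  -0.084  0.274]
handle [396.8 217.2] 0.87 [ 0.571 -0.136  0.304]
stand [356.4 253.4] 0.59 [ 0.54  -0.085  0.   ]
weight_mid [263.9 258. ] 0.74 [0.52  0.127 0.035]
spare_mid [286.4 222.7] 0.66 [0.607 0.08  0.011]
tips_mid [411.8 321.6] 0.6 [ 0.385 -0.211  0.018]
bin_mid [459.2 248.7] 0.91 [ 0.552 -0.316  0.037]
bin_mid [263.2 255.2] 0.19 [0.526 0.129 0.037]
```

View pics/scene1.png

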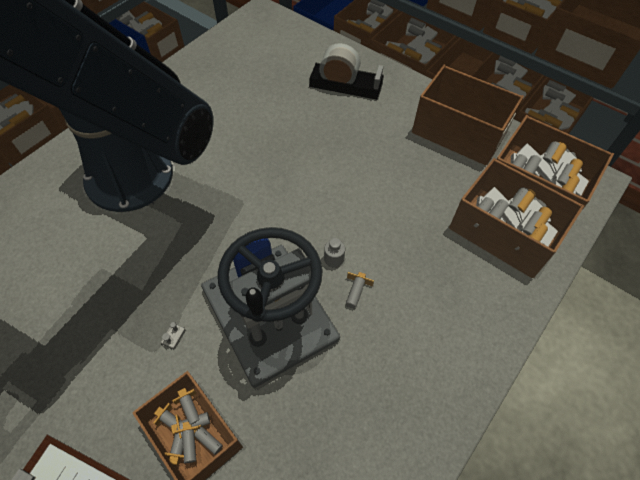

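View pics/top1.png

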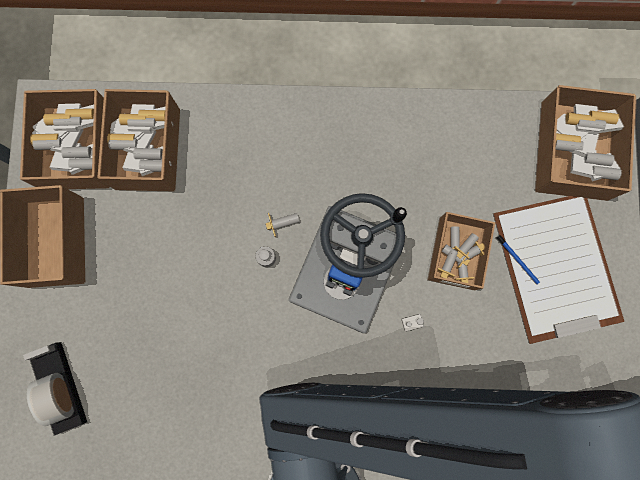

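The top view shows the hub at about (362,235) and the handle at about (401,213), up and to the right of it. In the scene view the handle is at (255,300). The arm is well clear at the right. The two cameras' network fixes disagree by about 1 cm, so I'll go above the stand and refine with the wrist camera.

>>> {"op": "drive_tool", "data": {"plan": [[0,-50,0,0,-8,0,30],[0,-100,0,0,-16,0,10],[0,-150,0,0,-24,0,10],[-40,-190,-30,0,-32,0,10],[-80,-230,-60,0,-40,0,10],[-120,-250,-87,0,-48,0,10],[-160,-250,-116,0,-56,0,10],[-200,-250,-145,0,-64,0,10],[-240,-250,-174,0,-72,0,10],[-280,-250,-203,0,-80,0,10]]}}

```text
time: 1.9
position: [0.3962, -0.3171, 0.4729]
tool_rot: [0.544, -0.451, 0.452, -0.544]
ft_force: [1.0, -1.3, -0.5]
grip_width: 0.0156
```

Run:
```python
from h import *
o=get_obs();print({k:np.round(v,3) for k,v in o.items() if k in('time','q','position','grip_width')})
M=R.from_quat(o['tool_rot']).as_matrix();print(M.round(3))
d=np.array([.50,-.09,.52])-o['position'];print((M.T@d*1000).round())
print(np.array(get_calibration('wrist')['tool_from_camera']).round(3))
```

```text
{'time': np.float64(1.9), 'q': array([-0.896,  0.161,  1.315,  0.   ,  1.665, -1.081]), 'position': array([ 0.396, -0.317,  0.473]), 'grip_width': np.float64(0.016)}
[[ 0.184  0.001  0.983]
 [-0.983 -0.001  0.184]
 [ 0.001 -1.     0.001]]
[-204.  -47.  144.]
[[-0.001  0.968  0.25  -0.068]
 [ 0.001 -0.25   0.968 -0.162]
 [ 1.     0.001 -0.    -0.   ]
 [ 0.     0.     0.     1.   ]]
```

>>> {"op": "drive_tool", "data": {"plan": [[-25,0,20,0,-8,0,10],[-50,0,40,0,-16,0,10],[-75,0,60,0,-24,0,10],[-100,0,80,0,-32,0,10],[-125,0,100,0,-40,0,10],[-150,0,123,0,-48,0,10],[-175,0,143,0,-56,0,10],[-200,0,164,0,-64,0,10],[-200,0,164,0,-72,0,10],[-200,0,164,0,-80,0,10]]}}

```text
time: 2.9
position: [0.5213, -0.0915, 0.4723]
tool_rot: [-0.707, -0.005, 0.005, 0.707]
ft_force: [0.4, 0.7, -0.8]
grip_width: 0.0099
```

>>> {"op": "drive_tool", "data": {"plan": [[0,0,0,0,-8,0,10],[0,0,0,0,-16,0,10],[0,0,0,0,-24,0,10],[0,0,0,0,-26,0,10],[0,0,0,0,-26,0,10],[0,0,0,0,-26,0,10]]}}

```text
time: 3.5
position: [0.5209, -0.0927, 0.4724]
tool_rot: [-0.689, -0.161, 0.161, 0.689]
ft_force: [-0.2, -0.6, -0.1]
grip_width: 0.0098
```

```bash
cat >> h.py <<'E'
def look(tag):
    o=get_obs();im=camera('wrist');cv2.imwrite(f'pics/{tag}.png',im)
    M=R.from_quat(o['tool_rot']).as_matrix()
    print('t',round(float(o['time']),2),'pos',np.round(o['position'],4),'az',np.degrees(np.arctan2(M[1,0],M[0,0])).round(2),'q',np.round(o['q'],2),'w',round(float(o['grip_width']),4),'F',np.round(o['ft_force'],1))
    for t,z in(('hub',.274),('handle',.304)):
        for r in mark_of('wrist',t)[:2]:print(t,np.round(r['location'],1),round(r['conf'],2),at_z('wrist',r['location'],z).round(4))
    return o,M
E
python3 - <<'E'
from h import *
look('w1')
E
```

```text
t 3.5 pos [ 0.5209 -0.0927  0.4724] az 26.28 q [-0.39  0.2   1.27  0.    1.67 -2.42] w 0.0098 F [-0.2 -0.6 -0.1]
hub [321.2 245.9] 0.61 [ 0.5464 -0.0776  0.274 ]
handle [242.8 253.8] 0.82 [ 0.5761 -0.1399  0.304 ]
```

View pics/w1.png

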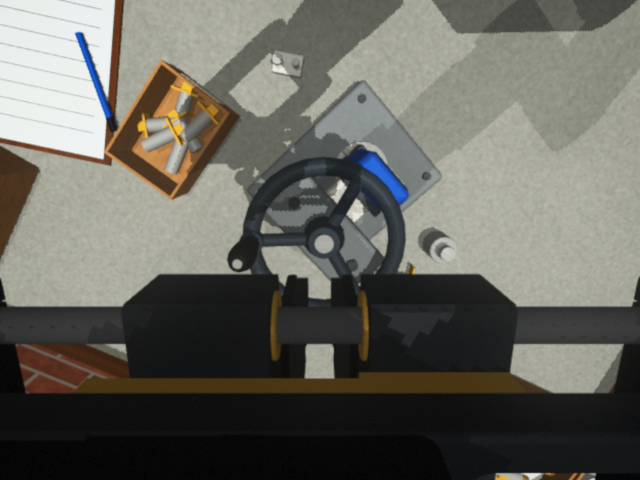

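The wrist view from above shows the hub cap at about (323,241). The handle runs from its foot near (253,240) to its top near (237,258), with the fingers at the bottom of the image. The network puts the hub at row 246, about 5 px off, so I'll check with an overlay.

```bash
cat >> h.py <<'E'
def proj(P):
    c=get_calibration('wrist');T=np.array(c['tool_from_camera']);o=get_obs();Q=R.from_quat(o['tool_rot']).as_matrix()
    p=(np.atleast_2d(P)-np.array(o['position']))@Q; p=(p-T[:3,3])@T[:3,:3]
    return np.c_[p[:,0]/p[:,2]*c['fx']+c['cx'],p[:,1]/p[:,2]*c['fy']+c['cy']]
def overlay(tag,hub,phi):
    im=cv2.resize(cv2.imread(f'pics/{tag}.png'),None,fx=3,fy=3);a=np.linspace(0,2*np.pi,90)
    ring=lambda x,y,r,z:np.c_[x+r*np.cos(a),y+r*np.sin(a),0*a+z]
    hx,hy=hub[0]+.07*np.cos(phi),hub[1]+.07*np.sin(phi)
    for g in(ring(*hub,.08,.266),ring(hx,hy,.008,.336),ring(hx,hy,.0115,.304),ring(hx,hy,.0085,.275)):
        cv2.polylines(im,[np.int32(proj(g)*3+1)],True,(0,255,0),1)
    c=np.int32(proj([[*hub,.274]])[0]*3+1);cv2.circle(im,tuple(map(int,c)),3,(0,0,255),-1)
    x,y=c;cv2.imwrite(f'pics/{tag}o.png',im[max(0,y-290):y+290,max(0,x-390):x+390])
E
python3 - <<'E'
from h import *
g=cv2.cvtColor(cv2.imread('pics/w1.png'),6)
c=cv2.HoughCircles(g[220:265,300:350],cv2.HOUGH_GRADIENT,1,10,param1=80,param2=8,minRadius=5,maxRadius=20);print(c)
h=at_z('wrist',(323.5,241.5),.274);print(h)
overlay('w1',h[:2],np.radians(-64))
E
```

```text
[[[23.5 23.5  9.6]
  [11.5 10.5  9.1]
  [12.5 23.5  7.4]
  [45.5 32.5  5.5]
  [22.5 42.5  7.3]]]
[ 0.54148174 -0.07753865  0.274     ]
```

View pics/w1o.png

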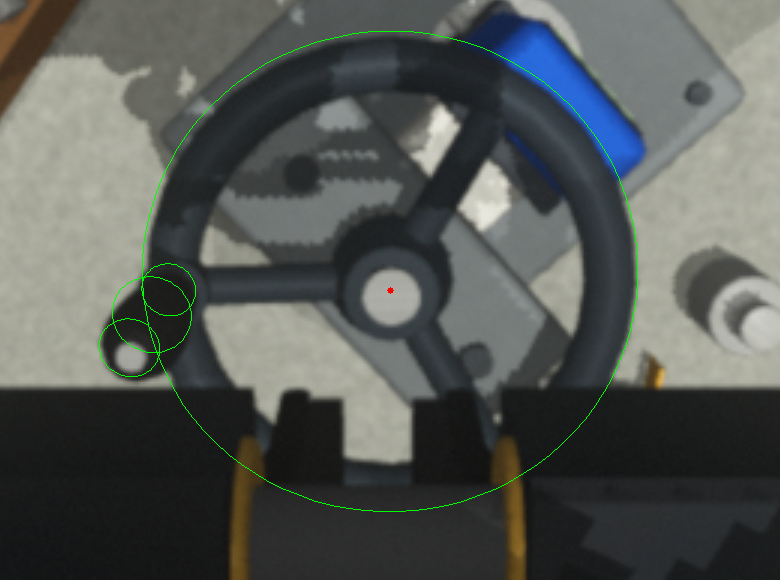

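>>> {"op": "drive_tool", "data": {"plan": [[32,0,-33,0,-0.7,0,10],[63,0,-65,0,-0.7,0,10],[63,40,-65,0,-0.7,0,10],[63,80,-65,0,-0.7,0,10],[63,120,-65,0,-0.7,0,10],[63,150,-65,0,-0.7,0,10],[63,170,-65,0,-0.7,0,10],[63,184,-65,0,-0.7,0,10],[63,184,-65,0,-0.7,0,10],[63,184,-65,0,-0.7,0,10]]}}

```text
time: 4.65
position: [0.6065, -0.1232, 0.2886]
tool_rot: [0.688, 0.165, -0.165, -0.688]
ft_force: [0.2, -0.1, 0.7]
grip_width: 0.01
```

Run:
```python
from h import *
look('w2')
overlay('w2',(.5435,-.0765),np.radians(-63))
im=cv2.imread('pics/w2.png');print(proj([[.5753,-.1389,.304],[.5753,-.1389,.336]]))
```

```text
t 4.65 pos [ 0.6065 -0.1232  0.2886] az 27.02 q [-0.38  0.45  1.37 -0.    1.32 -2.42] w 0.01 F [ 0.2 -0.1  0.7]
handle [317.6 228.4] 0.69 [ 0.5757 -0.14    0.304 ]
[[320.49033048 228.80499544]
 [320.75552188 251.98153222]]
```

View pics/w2o.png

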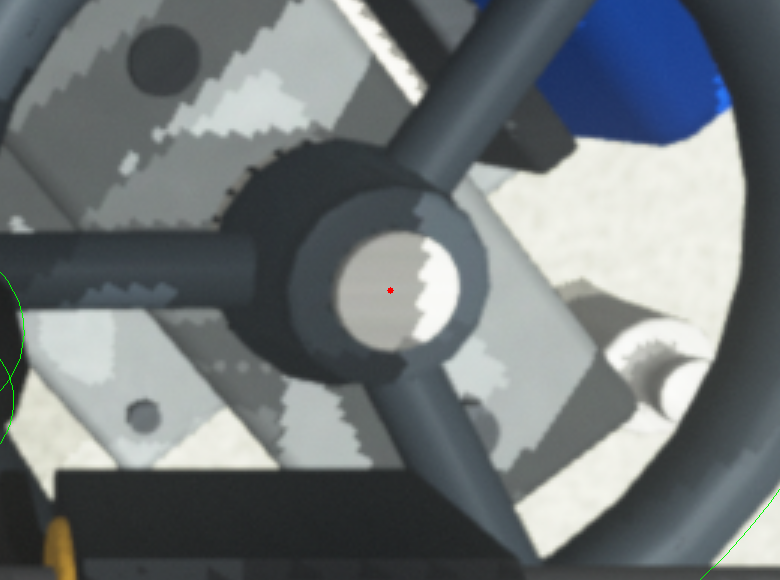

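The overlay agrees to about 1 mm, with the handle dead ahead of the finger gap. Next I'll engage it and push a first 30°.

>>> {"op": "drive_tool", "data": {"plan": [[-8,0,0,0,0,0,10],[-13,0,0,0,0,0,10],[-16,0,0,0,0,0,10],[-19.7,0,-0.9,0,3,0,10],[-23.4,0,-1.6,0,6,0,10],[-31,0,-2.5,0,12,0,10],[-38.6,0,-2.5,0,18,0,10],[-46.1,0,-1.8,0,24,0,10],[-53.6,0,-0.3,0,30,0,10],[-53.6,0,-0.3,0,30,0,10]]}}

```text
time: 5.8
position: [0.5586, -0.148, 0.2889]
tool_rot: [0.707, -0.018, 0.019, -0.707]
ft_force: [0.4, 0.9, 0.2]
grip_width: 0.01
```

Run:
```python
from h import *
o,M=look('w3')
h=np.array([.543,-.0758]);d=M[:2,:2].T@np.zeros(2)
v=np.array(o['position'])[:2]-h;print('tcp in tool rel hub',(M[:2,0]@v).round(4),(M[:2,2]@v).round(4))
```

```text
t 5.8 pos [ 0.5586 -0.148   0.2889] az -3.01 q [-0.45  0.39  1.47  0.    1.27 -1.97] w 0.01 F [0.4 0.9 0.2]
hub [467.1 250.7] 0.63 [ 0.5439 -0.0778  0.274 ]
handle [317.5 269.2] 0.61 [ 0.5394 -0.1477  0.304 ]
tcp in tool rel hub 0.0194 -0.0713
```

View pics/w3.png

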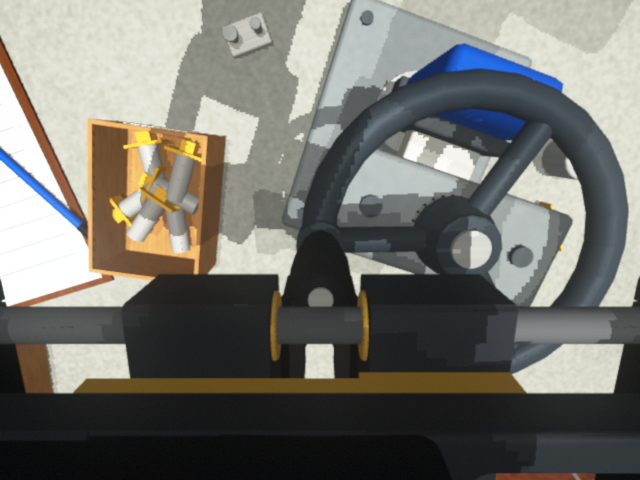

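The handle sits squarely in the cradle formed by the two finger edges, with its top at (320,298), and the force is low. I'll continue in 60° steps.

>>> {"op": "drive_tool", "data": {"plan": [[-7.4,0,-1.6,0,6,0,10],[-15,0,-2.5,0,12,0,10],[-22.6,0,-2.5,0,18,0,10],[-30.1,0,-1.8,0,24,0,10],[-37.6,0,-0.3,0,30,0,10],[-44.8,0,2,0,36,0,10],[-51.8,0,5.1,0,42,0,10],[-58.4,0,8.8,0,48,0,10],[-64.6,0,13.2,0,54,0,10],[-70.3,0,18.3,0,60,0,10]]}}

```text
time: 6.95
position: [0.4903, -0.1272, 0.2887]
tool_rot: [0.603, -0.369, 0.371, -0.602]
ft_force: [1.2, -3.4, -0.5]
grip_width: 0.0099
```

```bash
cat >> h.py <<'E'
def rel():
    o,M=look('tmp');h=np.array([.543,-.0758]);v=np.array(o['position'])[:2]-h;print('rel hub x,z',(M[:2,0]@v).round(4),(M[:2,2]@v).round(4))
E
python3 -c "
from h import *
rel()"
```

```text
t 6.95 pos [ 0.4903 -0.1272  0.2887] az -63.13 q [-0.47  0.29  1.64 -0.    1.21 -0.94] w 0.0099 F [ 1.2 -3.4 -0.5]
hub [465.7 247.9] 0.78 [ 0.5412 -0.0777  0.274 ]
handle [319.3 269.9] 0.86 [ 0.4806 -0.1095  0.304 ]
handle [511.  70.] 0.16 [ 0.5063 -0.0141  0.304 ]
rel hub x,z 0.022 -0.0702
```

>>> {"op": "drive_tool", "data": {"plan": [[-7.4,0,-1.6,0,6,0,10],[-15,0,-2.5,0,12,0,10],[-22.6,0,-2.5,0,18,0,10],[-30.1,0,-1.8,0,24,0,10],[-37.6,0,-0.3,0,30,0,10],[-44.8,0,2,0,36,0,10],[-51.8,0,5.1,0,42,0,10],[-58.4,0,8.8,0,48,0,10],[-64.6,0,13.2,0,54,0,10],[-70.3,0,18.3,0,60,0,10]]}}

```text
time: 8.1
position: [0.4732, -0.0557, 0.2885]
tool_rot: [0.338, -0.621, 0.622, -0.336]
ft_force: [-2.8, -3.3, 1.4]
grip_width: 0.0099
```

```bash
python3 -c "
from h import *
rel()"
```

```text
t 8.1 pos [ 0.4732 -0.0557  0.2885] az -123.02 q [-0.35  0.24  1.71 -0.    1.19  0.23] w 0.0099 F [-2.8 -3.3  1.4]
hub [467.4 246.1] 0.93 [ 0.5423 -0.0753  0.274 ]
handle [319.9 269.2] 0.75 [ 0.4838 -0.0392  0.304 ]
handle [353.7  10.5] 0.16 [0.5425 0.0314 0.304 ]
rel hub x,z 0.0212 -0.0695
```

>>> {"op": "drive_tool", "data": {"plan": [[-7.4,0,-1.6,0,6,0,10],[-15,0,-2.5,0,12,0,10],[-22.6,0,-2.5,0,18,0,10],[-30.1,0,-1.8,0,24,0,10],[-37.6,0,-0.3,0,30,0,10],[-44.8,0,2,0,36,0,10],[-51.8,0,5.1,0,42,0,10],[-58.4,0,8.8,0,48,0,10],[-64.6,0,13.2,0,54,0,10],[-70.3,0,18.3,0,60,0,10]]}}

```text
time: 9.25
position: [0.5257, -0.0056, 0.2881]
tool_rot: [0.017, 0.707, -0.707, -0.02]
ft_force: [-4.1, -0.2, 3.5]
grip_width: 0.01
```

```bash
python3 -c "
from h import *
rel()"
```

```text
t 9.25 pos [ 0.5257 -0.0056  0.2881] az 177.01 q [-0.22  0.32  1.59 -0.    1.23  1.4 ] w 0.01 F [-4.1 -0.2  3.5]
hub [467.2 245.3] 0.8 [ 0.544  -0.0757  0.274 ]
handle [317.4 272.5] 0.73 [ 0.5444 -0.0062  0.304 ]
rel hub x,z 0.021 -0.0692
```

>>> {"op": "drive_tool", "data": {"plan": [[-7.4,0,-1.6,0,6,0,10],[-15,0,-2.5,0,12,0,10],[-22.6,0,-2.5,0,18,0,10],[-30.1,0,-1.8,0,24,0,10],[-37.6,0,-0.3,0,30,0,10],[-44.8,0,2,0,36,0,10],[-51.8,0,5.1,0,42,0,10],[-58.4,0,8.8,0,48,0,10],[-64.6,0,13.2,0,54,0,10],[-70.3,0,18.3,0,60,0,10]]}}

```text
time: 10.4
position: [0.596, -0.0262, 0.288]
tool_rot: [0.368, 0.604, -0.602, -0.37]
ft_force: [-1.8, 4.0, 0.6]
grip_width: 0.0104
```

```bash
python3 -c "
from h import *
rel()"
```

```text
t 10.4 pos [ 0.596  -0.0262  0.288 ] az 117.04 q [-0.23  0.42  1.43  0.    1.3   2.44] w 0.0104 F [-1.8  4.   0.6]
hub [468.9 247.3] 0.83 [ 0.5431 -0.0773  0.274 ]
handle [318.8 267.1] 0.92 [ 0.6053 -0.0455  0.304 ]
rel hub x,z 0.02 -0.0698
```

270° are done. The wrist joint is near its limit, so I'll back off, lift, turn the tool half round and re-engage from the other side.

>>> {"op": "drive_tool", "data": {"plan": [[8,0,0,0,0,0,10],[16,0,0,0,0,0,10],[16,0,0,0,0,0,10],[16,-40,0,0,0,0,10],[16,-80,0,0,-4,0,10],[16,-80,0,0,-12,0,10],[16,-80,0,0,-20,0,10],[16,-80,0,0,-28,0,10],[16,-80,0,0,-36,0,10],[16,-80,0,0,-44,0,10]]}}

```text
time: 11.55
position: [0.5892, -0.0134, 0.3685]
tool_rot: [-0.114, -0.698, 0.698, 0.114]
ft_force: [0.7, 0.8, 0.3]
grip_width: 0.01
```

>>> {"op": "drive_tool", "data": {"plan": [[0,0,0,0,-8,0,10],[0,0,0,0,-16,0,10],[0,0,0,0,-24,0,10],[0,0,0,0,-32,0,10],[0,0,0,0,-40,0,10],[0,0,0,0,-48,0,10],[0,0,0,0,-56,0,10],[0,0,0,0,-64,0,10],[0,0,0,0,-72,0,10],[0,0,0,0,-80,0,10]]}}

```text
time: 12.55
position: [0.5892, -0.0133, 0.3685]
tool_rot: [0.361, -0.608, 0.608, -0.361]
ft_force: [0.1, -0.9, 1.0]
grip_width: 0.01
```

>>> {"op": "drive_tool", "data": {"plan": [[0,0,0,0,-8,0,10],[0,0,0,0,-16,0,10],[0,0,0,0,-24,0,10],[0,0,0,0,-32,0,10],[0,0,0,0,-40,0,10],[0,0,0,0,-48,0,10],[0,0,0,0,-56,0,10],[0,0,0,0,-56,0,10],[0,0,0,0,-56,0,10]]}}

```text
time: 13.45
position: [0.5893, -0.0134, 0.3684]
tool_rot: [0.603, -0.37, 0.37, -0.603]
ft_force: [0.0, 0.1, 0.6]
grip_width: 0.0097
```

```bash
python3 -c "
from h import *
rel()"
```

```text
t 13.45 pos [ 0.5893 -0.0134  0.3684] az -63.1 q [-0.21  0.35  1.32 -0.    1.47 -0.68] w 0.0097 F [0.  0.1 0.6]
handle [319.2 312. ] 0.75 [ 0.6054 -0.046   0.304 ]
rel hub x,z -0.0348 0.0695
```

>>> {"op": "drive_tool", "data": {"plan": [[0,40,0,0,0,0,10],[0,70,0,0,0,0,10],[0,80,0,0,0,0,10],[7,80,0,0,0,0,10],[13,80,0,0,0,0,10],[16,80,0,0,0,0,10],[23.4,80,1.6,0,6,0,10],[31,80,2.5,0,12,0,10],[38.6,80,2.5,0,18,0,10],[46.1,80,1.8,0,24,0,10]]}}

```text
time: 14.6
position: [0.6124, -0.0528, 0.2899]
tool_rot: [-0.511, 0.488, -0.488, 0.513]
ft_force: [-1.2, 3.6, 0.9]
grip_width: 0.0101
```

```bash
python3 -c "
from h import *
rel()"
```

```text
t 14.6 pos [ 0.6124 -0.0528  0.2899] az -87.22 q [-0.27  0.45  1.38  0.    1.31 -0.32] w 0.0101 F [-1.2  3.6  0.9]
hub [320.2 354.6] 0.37 [ 0.615  -0.0918  0.274 ]
handle [318.3 355.2] 0.86 [ 0.613  -0.0742  0.304 ]
rel hub x,z -0.0196 0.0704
```

>>> {"op": "drive_tool", "data": {"plan": [[7.4,0,1.6,0,6,0,10],[15,0,2.5,0,12,0,10],[22.6,0,2.5,0,18,0,10],[30.1,0,1.8,0,24,0,10],[37.6,0,0.3,0,30,0,10],[44.8,0,-2,0,36,0,10],[48.3,0,-3.4,0,39,0,10],[51.8,0,-5.1,0,42,0,10],[55.1,0,-6.9,0,45,0,10],[58.4,0,-8.8,0,48,0,10]]}}

```text
time: 15.75
position: [0.6076, -0.1117, 0.2896]
tool_rot: [0.269, -0.653, 0.653, -0.272]
ft_force: [2.0, 3.6, 0.4]
grip_width: 0.0099
```

>>> {"op": "drive_tool", "data": {"plan": [[0,0,0,0,0,0,10],[0,0,0,0,0,0,10]]}}

```text
time: 15.95
position: [0.6071, -0.1123, 0.2894]
tool_rot: [0.271, -0.652, 0.653, -0.272]
ft_force: [2.1, 2.1, 2.4]
grip_width: 0.01
```

```bash
python3 -c "
from h import *
rel()"
```

```text
t 15.95 pos [ 0.6071 -0.1123  0.2894] az -134.84 q [-0.36  0.45  1.37  0.    1.31  0.42] w 0.01 F [2.1 2.1 2.4]
handle [315.1 353.9] 0.85 [ 0.5921 -0.1248  0.304 ]
rel hub x,z -0.0193 0.0712
```

>>> {"op": "drive_tool", "data": {"plan": [[-10,0,0,0,0,0,10],[-20,0,0,0,0,0,10],[-20,-45,0,0,0,0,10],[-20,-90,0,0,-8,0,10],[-20,-135,0,0,-16,0,10],[-20,-183,0,0,-24,0,10],[-20,-183,0,0,-32,0,10],[-20,-183,0,0,-40,0,10],[-20,-183,0,0,-48,0,10],[-20,-183,0,0,-56,0,10]]}}

```text
time: 17.1
position: [0.6205, -0.0981, 0.4708]
tool_rot: [0.548, -0.448, 0.448, -0.547]
ft_force: [-0.3, -0.2, 0.2]
grip_width: 0.0101
```

>>> {"op": "drive_tool", "data": {"plan": [[0,0,0,0,-8,0,10],[0,0,0,0,-16,0,10],[0,0,0,0,-24,0,10],[0,0,0,0,-32,0,10],[0,0,0,0,-40,0,10],[0,0,0,0,-48,0,10],[0,0,0,0,-56,0,10],[0,0,0,0,-64,0,10],[0,0,0,0,-72,0,10],[0,0,0,0,-80,0,10]]}}

```text
time: 18.1
position: [0.6205, -0.0981, 0.4706]
tool_rot: [0.707, 0.008, -0.009, -0.707]
ft_force: [-1.3, 0.0, 0.2]
grip_width: 0.0103
```

```bash
cat >> h.py <<'E'
def togo(p,az):
    o=get_obs();M=R.from_quat(o['tool_rot']).as_matrix();a=np.degrees(np.arctan2(M[1,0],M[0,0]))
    print('shift mm',(M.T@(np.array(p)-o['position'])*1000).round(1),'turn y',round(a-az,2),'q5',o['q'][5])
E
python3 -c "
from h import *
togo([.5209,-.0927,.4724],26.28)"
```

```text
shift mm [-99.5  -1.6   7.8] turn y -24.9 q5 -1.92908858824562
```

>>> {"op": "drive_tool", "data": {"plan": [[-30,-1,3,0,-8,0,10],[-60,-1.6,5,0,-16,0,10],[-90,-1.6,7,0,-22,0,10],[-99.5,-1.6,7.8,0,-24.9,0,10],[-99.5,-1.6,7.8,0,-24.9,0,10],[-99.5,-1.6,7.8,0,-24.9,0,10],[-99.5,-1.6,7.8,0,-24.9,0,10]]}}

```text
time: 18.8
position: [0.5216, -0.0924, 0.4726]
tool_rot: [-0.689, -0.158, 0.159, 0.689]
ft_force: [0.3, -0.9, -0.0]
grip_width: 0.0099
```

Run:
```python
from h import *
look('w4')
a,b=cv2.imread('pics/w1.png'),cv2.imread('pics/w4.png')
m=np.zeros((480,640),np.uint8);m[0:150]=255
(s,_)=cv2.phaseCorrelate(np.float32(cv2.cvtColor(a,6)[0:150]),np.float32(cv2.cvtColor(b,6)[0:150]));print('bg shift',s)
# centre of the light cap on the handle's top: view both crops
ca=a[140:300,200:420];cb=b[140:300,200:420]
cv2.imwrite('pics/cmp4.png',cv2.resize(np.vstack([ca,cb]),None,fx=1.8*1,fy=1.8,interpolation=2) if 0 else cv2.resize(np.hstack([ca,cb]),(800,291)))
```

```text
t 18.8 pos [ 0.5216 -0.0924  0.4726] az 25.9 q [-0.39  0.2   1.27 -0.    1.68 -2.41] w 0.0099 F [ 0.3 -0.9 -0. ]
handle [246.6 277.9] 0.97 [ 0.5952 -0.1281  0.304 ]
bg shift (-0.47691292966550236, 0.3259405163374822)
```

View pics/cmp4.png

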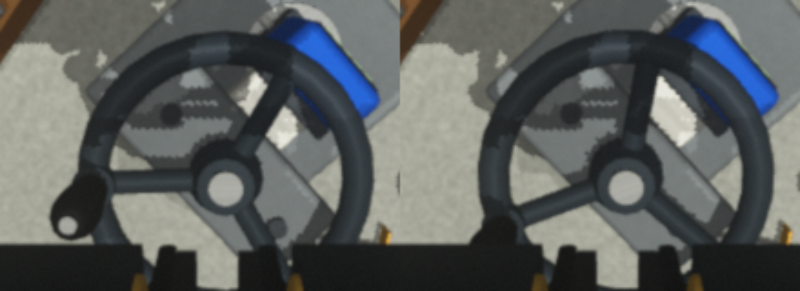

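Left is the start and right is now: the wheel is short of its start by about 19°. I'll measure that precisely on a rectified polar unwrapping of the spokes.

```bash
cat >> h.py <<'E'
def polar(tag,pos,az,hub,z=.262,n=1440):
    """unwrapped wheel, rows = azimuth in 0.25 deg (world, ccw), columns = radius 20..62 mm"""
    c=get_calibration('wrist');T=np.array(c['tool_from_camera']);a=np.radians(az)
    Q=np.array([[np.cos(a),0,-np.sin(a)],[np.sin(a),0,np.cos(a)],[0,-1,0]])
    th=np.radians(np.arange(n)*360/n)[:,None];r=np.arange(.020,.062,.0005)[None]
    P=np.stack([hub[0]+r*np.cos(th),hub[1]+r*np.sin(th),z+0*r*th],-1)
    p=((P-np.array(pos))@Q-T[:3,3])@T[:3,:3]
    u=p[...,0]/p[...,2]*c['fx']+c['cx'];v=p[...,1]/p[...,2]*c['fy']+c['cy']
    return cv2.remap(cv2.imread(f'pics/{tag}.png'),np.float32(u),np.float32(v),1)
E
python3 - <<'E'
from h import *
hub=(.5432,-.0763)
A=polar('w1',(.5209,-.0927,.4724),26.28,hub);B=polar('w4',(.5216,-.0924,.4726),25.9,hub)
im=np.hstack([np.roll(A,720,0),np.full((1440,8,3),255,np.uint8),np.roll(B,720,0)])
cv2.imwrite('pics/pol4.png',cv2.resize(np.rot90(im),(800,530)))
E
```

```text
(no output)
```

View pics/pol4.png

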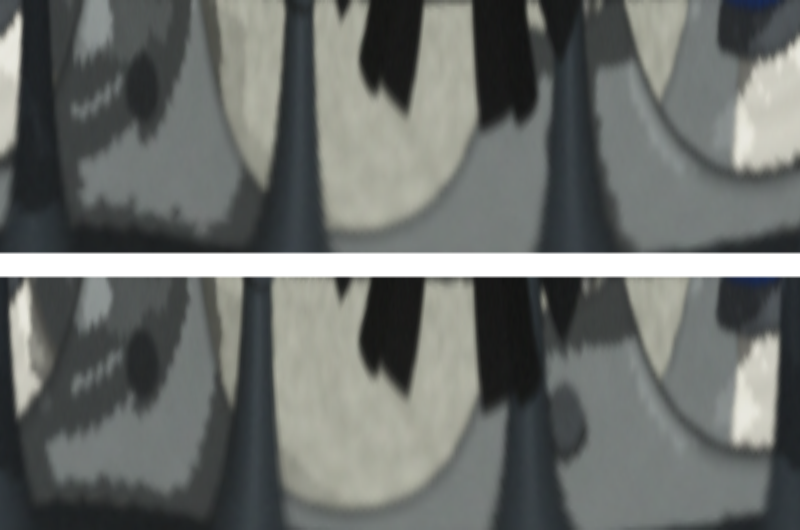

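```bash
cat >> h.py <<'E'
def spoke(im,guess,lo=-.045,r0=.040,r1=.058,half=9):
    g=np.roll(cv2.cvtColor(im,6).astype(float),720,0);res=[]
    i0=int((guess+180)*4)
    for k in range(int((r0-.02)/.0005),int((r1-.02)/.0005)):
        col=cv2.GaussianBlur(g[i0-half*4:i0+half*4,k:k+1],(1,5),0)[:,0];d=np.diff(col)
        h=len(d)//2;e=[]
        for s,off in((-d[:h],0),(d[h:],h)):
            j=int(np.argmax(s));w=np.clip(s[max(0,j-4):j+5],0,None);e.append(off+max(0,j-4)+(w*np.arange(len(w))).sum()/w.sum()+.5)
        res.append(((e[0]+e[1])/2+i0-half*4)/4-180)
    return np.median(res),np.std(res)
E
python3 - <<'E'
from h import *
for hub in((.5432,-.0763),(.5445,-.0763),(.5432,-.0753)):
    A=polar('w1',(.5209,-.0927,.4724),26.28,hub);B=polar('w4',(.5216,-.0924,.4726),25.9,hub)
    a,b=spoke(A,-64.8),spoke(B,-45.9);print(np.round(a,2),np.round(b,2),'remaining',round(b[0]-a[0],2))
# hub check: light cap centroid
for t in('w1','w4'):
    g=cv2.cvtColor(cv2.imread(f'pics/{t}.png'),6)[228:258,308:340];m=(g>110);ys,xs=np.nonzero(m);print(xs.mean()+308,ys.mean()+228,m.sum())
E
```

```text
[-65.1    0.32] [-46.02   0.22] remaining 19.08
[-65.97   1.6 ] [-46.7    0.95] remaining 19.27
[nan nan] [-46.57   0.13] remaining nan
323.04635761589407 244.3046357615894 302
323.4113924050633 244.11708860759495 316h.py:52: RuntimeWarning: invalid value encountered in scalar divide
  j=int(np.argmax(s));w=np.clip(s[max(0,j-4):j+5],0,None);e.append(off+max(0,j-4)+(w*np.arange(len(w))).sum()/w.sum()+.5)
```

```bash
cat >> h.py <<'E'
def pose(phi,az,d,z,hub=(.5440,-.0760)):
    p,a=np.radians([phi,az]);return [hub[0]+.07*np.cos(p)+d*np.cos(a),hub[1]+.07*np.sin(p)+d*np.sin(a),z]
E
python3 - <<'E'
from h import *
togo(pose(-44.1,36,.036,.4724),36);togo(pose(-44.1,36,.036,.2886),36);togo(pose(-44.1,36,.0195,.2886),36)
for k in range(1,7):
    f=k/6;togo(pose(-44.1-17.1*f,36-9*f,.0195,.2886),36-9*f)
E
```

```text
shift mm [ 86.9   0.  -54.6] turn y -10.08 q5 -2.4098508395979388
shift mm [ 87.  183.8 -54.7] turn y -10.08 q5 -2.4098508395979388
shift mm [ 70.8 183.8 -57.6] turn y -10.08 q5 -2.4098508395979388
shift mm [ 67.5 183.8 -59.2] turn y -8.58 q5 -2.4098508395979388
shift mm [ 64.3 183.8 -60.6] turn y -7.08 q5 -2.4098508395979388
shift mm [ 60.9 183.8 -61.9] turn y -5.58 q5 -2.4098508395979388
shift mm [ 57.5 183.8 -63. ] turn y -4.08 q5 -2.4098508395979388
shift mm [ 54.1 183.8 -64. ] turn y -2.58 q5 -2.4098508395979388
shift mm [ 50.7 183.8 -64.7] turn y -1.08 q5 -2.4098508395979388
```

>>> {"op": "drive_tool", "data": {"plan": [[45,0,-27,0,-5,0,10],[87,0,-55,0,-10,0,10],[87,45,-55,0,-10,0,10],[87,90,-55,0,-10,0,10],[87,130,-55,0,-10,0,10],[87,165,-55,0,-10,0,10],[87,184,-55,0,-10,0,10],[87,184,-55,0,-10,0,10],[81,184,-56,0,-10,0,10],[76,184,-57,0,-10,0,10]]}}

```text
time: 19.95
position: [0.6149, -0.111, 0.2907]
tool_rot: [0.673, 0.219, -0.217, -0.672]
ft_force: [0.2, 0.7, -0.5]
grip_width: 0.0101
```

Run:
```python
from h import *
look('w5')
for k in range(0,7):
    f=k/6;togo(pose(-44.1-17.1*f,36-9*f,.0195,.2886),36-9*f)
```

```text
t 19.95 pos [ 0.6149 -0.111   0.2907] az 35.94 q [-0.36  0.46  1.35 -0.    1.32 -2.56] w 0.0101 F [ 0.2  0.7 -0.5]
hub [470.3 208.6] 0.64 [ 0.5427 -0.0769  0.274 ]
handle [319.  249.3] 0.9 [ 0.5926 -0.1266  0.304 ]
shift mm [-4.9  2.2  0.7] turn y -0.11 q5 -2.5546066622610484
shift mm [-8.3  2.2 -0.3] turn y 1.39 q5 -2.5546066622610484
shift mm [-11.8   2.2  -1.2] turn y 2.89 q5 -2.5546066622610484
shift mm [-15.3   2.1  -1.9] turn y 4.39 q5 -2.5546066622610484
shift mm [-18.8   2.1  -2.4] turn y 5.89 q5 -2.5546066622610484
shift mm [-22.4   2.1  -2.7] turn y 7.39 q5 -2.5546066622610484
shift mm [-25.9   2.1  -2.9] turn y 8.89 q5 -2.5546066622610484
```

>>> {"op": "drive_tool", "data": {"plan": [[-5,1,0.5,0,0,0,10],[-8.3,1,-0.3,0,1.4,0,10],[-11.8,1,-1.2,0,2.9,0,10],[-15.3,1,-1.9,0,4.4,0,10],[-18.8,1,-2.4,0,5.9,0,10],[-22.4,1,-2.7,0,7.4,0,10],[-24.5,1,-2.8,0,8.3,0,10],[-25.9,1,-2.9,0,8.9,0,10],[-25.9,1,-2.9,0,8.9,0,10],[-25.9,1,-2.9,0,8.9,0,10]]}}

```text
time: 21.1
position: [0.5947, -0.1282, 0.288]
tool_rot: [0.688, 0.165, -0.165, -0.687]
ft_force: [2.5, -0.0, 2.5]
grip_width: 0.01
```

Run:
```python
from h import *
look('w6');togo([.5209,-.0927,.4724],26.28)
```

```text
t 21.1 pos [ 0.5947 -0.1282  0.288 ] az 27.03 q [-0.4   0.44  1.4  -0.    1.31 -2.44] w 0.01 F [ 2.5 -0.   2.5]
hub [470.2 245.1] 0.6 [ 0.5438 -0.0751  0.274 ]
handle [316.5 269.3] 0.82 [ 0.5778 -0.1377  0.304 ]
shift mm [ -49.7 -184.5   65. ] turn y 0.75 q5 -2.437913032077356
```

Now I'll back off, lift, and go to the reference pose.

>>> {"op": "drive_tool", "data": {"plan": [[8,0,0,0,0,0,10],[15,0,0,0,0,0,10],[15,-45,0,0,0,0,10],[15,-90,0,0,0,0,10],[15,-140,0,0,0.7,0,10],[0,-184.5,20,0,0.7,0,10],[-30,-184.5,45,0,0.7,0,10],[-50,-184.5,65,0,0.7,0,10],[-50,-184.5,65,0,0.7,0,10],[-50,-184.5,65,0,0.7,0,10]]}}

```text
time: 22.25
position: [0.5203, -0.0923, 0.4722]
tool_rot: [-0.688, -0.161, 0.161, 0.689]
ft_force: [-0.1, -0.1, -0.1]
grip_width: 0.01
```

>>> {"op": "drive_tool", "data": {"plan": [[0,0,0,0,0,0,10],[0,0,0,0,0,0,10]]}}

```text
time: 22.45
position: [0.5214, -0.093, 0.4716]
tool_rot: [-0.688, -0.161, 0.161, 0.689]
ft_force: [0.4, -0.4, 0.1]
grip_width: 0.0099
```

Run:
```python
from h import *
o,M=look('w7');az=np.degrees(np.arctan2(M[1,0],M[0,0]))
for hub in((.5432,-.0763),(.5440,-.0762)):
    A=polar('w1',(.5209,-.0927,.4724),26.28,hub);B=polar('w7',o['position'],az,hub)
    a=spoke(A,-65);b=spoke(B,a[0]+1.5);print(np.round(a,2),np.round(b,2),'remaining',round(b[0]-a[0],2))
for t in('w1','w7'):
    g=cv2.imread(f'pics/{t}.png')[:,:,1][228:258,308:340];ys,xs=np.nonzero(g>110);print(xs.mean()+308,ys.mean()+228)
a,b=cv2.imread('pics/w1.png'),cv2.imread('pics/w7.png')
cv2.imwrite('pics/cmp7.png',cv2.resize(np.hstack([a[150:275,215:345],b[150:275,215:345]]),(800,385),interpolation=2))
g=lambda i:cv2.cvtColor(i,6).astype(np.float32)
T=g(a)[244:268,226:248]  # handle's top
r=cv2.matchTemplate(g(b)[225:280,205:270],T,cv2.TM_CCOEFF_NORMED);_,v,_,l=cv2.minMaxLoc(r);print('handle top moved px',l[0]+205-226,l[1]+225-244,v)
```

```text
t 22.45 pos [ 0.5214 -0.093   0.4716] az 26.32 q [-0.39  0.2   1.27 -0.    1.67 -2.42] w 0.0099 F [ 0.4 -0.4  0.1]
hub [322.9 245.5] 0.65 [ 0.5452 -0.0766  0.274 ]
handle [247.6 257.7] 0.87 [ 0.5774 -0.1348  0.304 ]
[-65.1    0.32] [-62.49   1.76] remaining 2.61h.py:52: RuntimeWarning: invalid value encountered in scalar divide
  j=int(np.argmax(s));w=np.clip(s[max(0,j-4):j+5],0,None);e.append(off+max(0,j-4)+(w*np.arange(len(w))).sum()/w.sum()+.5)
Traceback (most recent call last):
  File "h.py", line 47, in spoke
    i0=int((guess+180)*4)
ValueError: cannot convert float NaN to integer
```

```bash
sed -i 's/w.sum()+.5)/(w.sum()+1e-6)+.5)/' h.py
cat >> h.py <<'E'
def compare(t,pos,az):
    for z in(.255,.262):
        A=polar('w1',(.5209,-.0927,.4724),26.28,(.5436,-.0762),z);B=polar(t,pos,az,(.5436,-.0762),z)
        a=spoke(A,-65,r0=.044);b=spoke(B,-65+1.5,r0=.044);print(np.round(a,2),np.round(b,2),'remaining',round(b[0]-a[0],2))
        # correlation of the spoke strip
        f=lambda X:cv2.GaussianBlur(np.roll(cv2.cvtColor(X,6).astype(np.float32),720,0),(1,3),0)[:,40:78]
        r=cv2.matchTemplate(f(B)[420:520],f(A)[440:480],cv2.TM_CCOEFF_NORMED)[:,0];j=int(r.argmax());print('corr deg',(j-20)/4,round(float(r[j]),3))
    a,b=cv2.imread('pics/w1.png'),cv2.imread(f'pics/{t}.png')
    cv2.imwrite(f'pics/cmp{t}.png',cv2.resize(np.hstack([a[150:275,215:345],b[150:275,215:345]]),(800,385),interpolation=2))
    g=lambda i:cv2.resize(cv2.cvtColor(i,6),None,fx=4,fy=4,interpolation=2)
    G=g(b)
    for n,(y0,y1,x0,x1) in dict(handle_top=(246,266,227,248),hub=(228,258,310,338),gauge=(150,200,350,405),plate=(80,105,340,385)).items():
        r=cv2.matchTemplate(G[y0*4-60:y1*4+60,x0*4-60:x1*4+60],g(a)[y0*4:y1*4,x0*4:x1*4],cv2.TM_CCOEFF_NORMED);_,v,_,l=cv2.minMaxLoc(r);print(n,'moved px',(l[0]-60)/4,(l[1]-60)/4,round(v,3))
E
python3 - <<'E'
from h import *
compare('w7',(.5211,-.0927,.4721),26.32)
E
```

```text
[-63.9    0.42] [-64.63   0.53] remaining -0.72
corr deg 3.25 0.983
[-65.36   0.29] [-62.67   0.41] remaining 2.7
corr deg 3.0 0.989
handle_top moved px 0.5 4.0 0.993
hub moved px 0.25 0.25 0.997
gauge moved px -0.75 -1.0 0.974
plate moved px 0.25 0.0 0.992
```

View pics/cmpw7.png

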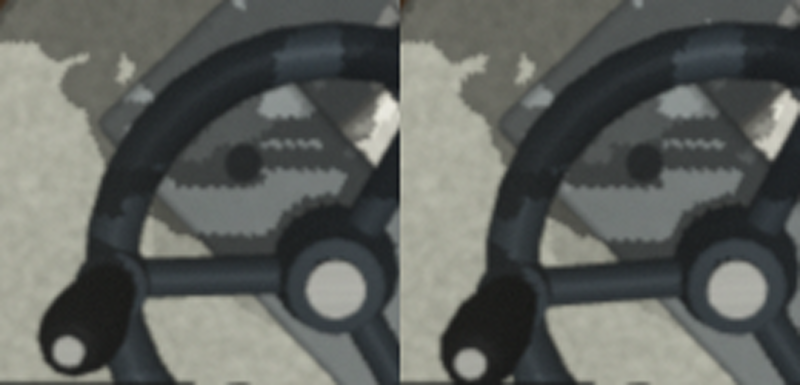

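Compared with the start (left), the handle top is still 3.75 px short (right), about 2.8°. I'll retrace the same path and push the last 2.8°.

>>> {"op": "drive_tool", "data": {"plan": [[35,0,-35,0,-0.7,0,10],[66,0,-64.4,0,-0.7,0,10],[66,50,-64.4,0,-0.7,0,10],[66,95,-64.4,0,-0.7,0,10],[66,135,-64.4,0,-0.7,0,10],[66,165,-64.4,0,-0.7,0,10],[66,184.5,-64.4,0,-0.7,0,10],[66,184.5,-64.4,0,-0.7,0,10],[60,184.5,-64.4,0,-0.7,0,10],[55,184.5,-64.4,0,-0.7,0,10]]}}

```text
time: 23.6
position: [0.5992, -0.1267, 0.2895]
tool_rot: [0.688, 0.166, -0.164, -0.687]
ft_force: [-0.0, -0.9, 0.3]
grip_width: 0.0103
```

>>> {"op": "drive_tool", "data": {"plan": [[-2.5,0,0,0,0,0,10],[-4.2,0,0,0,0,0,10],[-5.3,0,-0.3,0,0.9,0,10],[-6.5,0,-0.6,0,1.9,0,10],[-7.6,0,-0.9,0,2.8,0,10],[-7.6,0,-0.9,0,2.8,0,10],[-7.6,0,-0.9,0,2.8,0,10],[0,0,0,0,0.7,0,10],[8,0,0,0,0.7,0,10],[11,0,0,0,0.7,0,10]]}}

```text
time: 24.6
position: [0.608, -0.1203, 0.2868]
tool_rot: [-0.688, -0.16, 0.162, 0.689]
ft_force: [0.4, 0.1, -0.0]
grip_width: 0.0105
```

Run:
```python
from h import *
togo([.5209,-.0927,.4724],26.28);print(get_obs()['position'])
```

```text
shift mm [ -66.2 -185.3   63.8] turn y 0.09 q5 -2.4062384906068157
[ 0.6079782  -0.12033726  0.2868114 ]
```

>>> {"op": "drive_tool", "data": {"plan": [[0,-45,0,0,0,0,10],[0,-90,0,0,0,0,10],[0,-135,0,0,0,0,10],[0,-175,0,0,0,0,10],[-30,-184.5,30,0,0,0,10],[-66,-184.5,64,0,0,0,10],[-66,-184.5,64,0,0,0,10],[-66,-184.5,64,0,0,0,10],[-66,-184.5,64,0,0,0,10],[-66,-184.5,64,0,0,0,10]]}}

```text
time: 25.6
position: [0.522, -0.0935, 0.4721]
tool_rot: [0.689, 0.161, -0.161, -0.689]
ft_force: [0.6, -0.1, -0.1]
grip_width: 0.01
```

Run:
```python
from h import *
o,M=look('w8');az=np.degrees(np.arctan2(M[1,0],M[0,0]))
compare('w8',o['position'],az)
```

```text
t 25.6 pos [ 0.522  -0.0935  0.4721] az 26.33 q [-0.39  0.2   1.27 -0.    1.67 -2.42] w 0.01 F [ 0.6 -0.1 -0.1]
hub [322.2 245.1] 0.88 [ 0.5459 -0.0778  0.274 ]
handle [246.4 254.6] 0.59 [ 0.5758 -0.1373  0.304 ]
[-63.92   0.42] [-62.93   0.36] remaining 0.98
corr deg 0.75 0.992
[-65.36   0.29] [-64.41   0.17] remaining 0.95
corr deg 0.75 0.99
handle_top moved px 1.5 0.25 0.995
hub moved px 1.25 -0.5 0.998
gauge moved px 0.75 -0.75 0.993
plate moved px 1.0 -0.5 0.99
```

View pics/cmpw8.png

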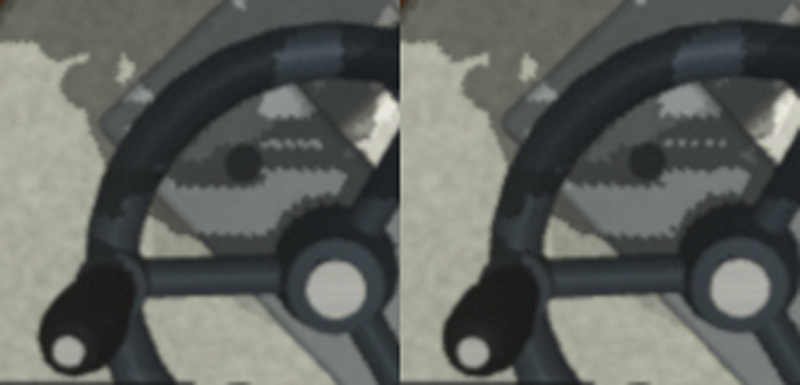

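The handle top is now within 0.75 px (about 0.6°) of its start relative to the hub, and it hasn't overshot. That's good enough, so I'll move clear and hand in.

>>> {"op": "drive_tool", "data": {"plan": [[-20,-30,-18,0,0,0,10],[-50,-50,-45,0,0,0,10],[-80,-50,-72,0,0,0,10],[-110,-50,-99,0,0,0,10],[-140,-50,-126,0,0,0,10],[-170,-50,-153,0,0,0,10],[-200,-50,-180,0,0,0,10],[-200,-50,-180,0,0,0,10],[-200,-50,-180,0,0,0,10],[-200,-50,-180,0,0,0,10]]}}

```text
time: 26.75
position: [0.4356, -0.33, 0.5222]
tool_rot: [0.692, 0.149, -0.154, -0.689]
ft_force: [0.4, 0.8, 0.1]
grip_width: 0.0101
```

Run:
```python
from h import *
for n in('scene','top'):
    cv2.imwrite(f'pics/{n}9.png',camera(n))
    for t,z in(('handle',.304),('weight_mid',.035),('spare_mid',.011),('tips_mid',.018),('bin_mid',.037)):
        for r in mark_of(n,t)[:1]:print(n,t,np.round(r['location'],1),round(r['conf'],2),at_z(n,r['location'],z).round(3))
print(hand_in())
```

```text
scene handle [254. 301.] 0.6 [ 0.574 -0.139  0.304]
scene weight_mid [329.2 250. ] 0.79 [0.516 0.12  0.035]
scene spare_mid [353.1 290.3] 0.67 [0.605 0.086 0.011]
scene tips_mid [254.4 298.9] 0.51 [ 0.462 -0.057  0.018]
scene bin_mid [190.2 426.2] 0.59 [ 0.543 -0.31   0.037]
top handle [399.  213.6] 0.95 [ 0.578 -0.14   0.304]
top weight_mid [265.  257.3] 0.64 [0.522 0.125 0.035]
top spare_mid [287.7 223.9] 0.61 [0.604 0.077 0.011]
top tips_mid [411.7 320.8] 0.8 [ 0.387 -0.211  0.018]
top bin_mid [459.4 252.9] 0.83 [ 0.542 -0.316  0.037]
the job is handed in; nothing more can be done
None
```

I pushed the wheel clockwise through one full turn, and the handle stopped about 0.6° short of where it began. It never overshot or wound back. I pushed with the edges of the nearly shut fingers and did not grip the handle. It took five pushes: 270°, about 72°, about 16° and a last 2–3° nudge, with the tool lifted clear between them. Forces read at the end of each move were at most about 5.5 N. The arm then moved clear and I handed in at about 27 s.

**Final angle:** I compared the start and end wrist-camera pictures taken from the same pose. The handle top is within 0.75 px of its start relative to the hub. Two other estimates put the shortfall at 0.75° (image correlation) and 0.95° (spoke edges), so the checks differ by a few tenths of a degree. I left it there rather than risk going past.

**Other objects:** The weight, spare latch, tips block and bin read within the networks' scatter of where they started (at most about 10 mm, the bin in the top view). The scene camera's last reading for the tips block was wrong: it landed on the wheel handle. The top camera shows the block unmoved.

**Gauge travel:** I did not measure how far the gauge tip went down. I rely on the wheel angle for that.

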